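Sweep the lamp's touch row up to full brightness

ROBOT

A 6-joint arm with a two-finger parallel gripper is mounted at the origin on the work surface. World frame = base frame: x ahead of the robot, y to its left, z up, the work surface at z = 0. Lengths are in m, angles in rad, forces in N, time in s.
With the tool pointing down it reaches from about 0.25 to 0.775 m from the base axis. Payload 4 kg.
Tool frame: the origin (TCP) lies at the centre of the arm's flange, where the gripper is bolted on; the fingertips stand 173 mm ahead of it and the grasp point (between the pads) lies tcp_to_grasp ahead of it (tcp_to_grasp is the distance from the TCP to the grasp point, in m); z points along the fingers, y is the direction in which the jaws open and shut (so a half turn about z gives the same grasp; the last joint's range is limited). The gripper opens to 85 mm and grips with 20 to 120 N. Pads are 22 mm wide; open, the fingers measure 114 mm over their backs; the gripper's body (76 mm by 85 mm) begins 54 mm behind the grasp point. The pads swing forward as they close: fully open they stand 13 mm farther back than shut.
Start: joints at [-1.33, 0.087, 1.371, -0, 1.684, -0.103], TCP at [0.185, -0.518, 0.405] pointing down, gripper open.
Joint ranges: [-3.1, 3.1], [-0.76, 2.03], [0.27, 2.55], [-1.08, 4.22], [0.17, 2.65], [-2.57, 2.57]. Speed limits (rad/s): [2.79, 2.79, 3.14, 3.14, 3.14, 3.14].

INTERFACE

Orientations are given as a rotation vector (axis times angle).
In Python, from cell import read_state, get_image, calibration, close_job, recognise, tcp_to_grasp gives the robot as it stands.
- The arm moves only by the shell command python3 -m pendant 'ROWS'. ROWS is JSON, a list of rows, each a list of 5 numbers: the opening, from 0 (shut) to 1 (fully open), then the shift along the tool's x, y, z in m, then the turn about the tool's z in rad. A call has 1 to 10 rows; each row shifts and turns the pose as measured when the row begins, along the tool's axes as they then stand; what a row does not reach is not made up. A row lasts 1/12 s, in which the tool goes at most 41.7 mm and 7.16 degrees, less where a joint would pass 70% of its speed; a pose out of reach is approached as far as the arm can. A call with a gripper value outside its range is refused whole. The fingers move at their own pace and stop on an object; the grip force is fixed at half the most. Time passes only in rows, so rows that do not move let the fingers close. It gives the time, the measured TCP pose, the force and the opening at its end, in the units of the state.
- read_state(): the state, without advancing time (a new reading comes with each control period).
- get_image(name): name is "scene" or "top" or "wrist"; returns the picture (400x640x3 uint8, red, green, blue); there is no depth.
- calibration(name): a dict with "camera_matrix" (3x3 intrinsics, pixels), "position" and "orientation" of the camera in the world; the wrist camera has in their place "T_tool_cam" (4x4, takes a point from camera to tool coordinates, whose origin is the TCP and whose axes are the flange's). Camera axes: x right, y down, z forward; pixel columns grow to the right and rows downward; lengths in m; the calibration is good to about 2 mm. A picture is of the moment at which its call begins: read the wrist's pose just before it. calibration takes no time and is no camera call.
- close_job(): hands the job in, once; it reports no verdict.
Trained networks look in the newest picture that a camera, given by its name, has taken for a name from the list of things; names that differ only in an ending like _2 or _b are one class to them, and where a whole thing is asked for, a point or a joint stands for the part that bears it (a point fixed in the world has none). Each returns a list of dicts, best first, with "conf" (0 to 1); they miss things now and then, are a little off and sometimes report something else, mostly with a low value. They report only what shows in the picture. A call takes as long as a camera call. They do not tell look-alikes from the thing itself.
- recognise(camera, thing): "position" ([x, y, z] in m, in world coordinates, good to about 4 mm: the middle of the surface that is visible of it).
The state is a dict: "clock": time; "joint_pos": joint angles; "dq": joint speeds; "joint_efforts": joint torques, N m; "position": TCP position; "orientation": TCP orientation; "force": force on the tool from outside, world axes, zero at the start; "moment": the same for the moment, N m; "finger_gap": finger opening in m.
Only numpy, scipy, OpenCV 4.12 (cv2) and the standard library are available. Lean on these libraries where they do the work, as an engineer would, in place of code of your own. Each camera call takes 0.05 s, during which the arm holds its last target.

TASK

Turn the desk lamp up to full: with closed fingers pointing down, run the fingertips lightly along the curved row of five domes on its base, pressing each a little in turn, from the one with the shortest dash to the one with the longest. Finish while still holding the last dome lightly pressed, which stores the setting. Do not shove or lift the lamp or swing its arm, and leave everything else where it stands.

Things in the scene. Friction and masses are not known exactly. Their poses are not given: they have to be found in the camera images.
- lamp: Desk lamp, loose, 2.6 kg: chrome base plate 200 (x) by 290 (y) by 22 mm thick. Origin: centre of its underside, z up, x to its back, y to its left. A 16 mm thick post rises 100 mm at x = 80, y = 0 mm. Five dark rubber domes in a curved row along the front half of the plate; behind each an inlaid dash, from 6 mm long at the left end (y = +100 mm) to 22 mm at the right end.
- dome1_top (a point): Top point of dome 1 of 5, counted from the left (shortest dash) to the right (longest dash): a shallow dome 30 mm across, standing 6 mm above the plate's top, at (-35, 100) mm in the lamp's x, y. Moves down with the dome.
- dome1 (a joint): How far dome 1 is pressed into the plate, m: 0 free, 0.0055 fully down. It is sprung at 1.27 N per mm (about 7 N fully down) and counts as touched from 0.001 (about 1.3 N); it comes back up by itself. A fingertip may slide on and off the domes from the side.
- dome2_top (a point): Top point of dome 2 of 5, counted from the left (shortest dash) to the right (longest dash): a shallow dome 30 mm across, standing 6 mm above the plate's top, at (-57.5, 50) mm in the lamp's x, y. Moves down with the dome.
- dome2 (a joint): How far dome 2 is pressed into the plate, m: 0 free, 0.0055 fully down. It is sprung at 1.27 N per mm (about 7 N fully down) and counts as touched from 0.001 (about 1.3 N); it comes back up by itself. A fingertip may slide on and off the domes from the side.
- dome3_top (a point): Top point of dome 3 of 5, counted from the left (shortest dash) to the right (longest dash): a shallow dome 30 mm across, standing 6 mm above the plate's top, at (-65, 0) mm in the lamp's x, y. Moves down with the dome.
- dome3 (a joint): How far dome 3 is pressed into the plate, m: 0 free, 0.0055 fully down. It is sprung at 1.27 N per mm (about 7 N fully down) and counts as touched from 0.001 (about 1.3 N); it comes back up by itself. A fingertip may slide on and off the domes from the side.
- dome4_top (a point): Top point of dome 4 of 5, counted from the left (shortest dash) to the right (longest dash): a shallow dome 30 mm across, standing 6 mm above the plate's top, at (-57.5, -50) mm in the lamp's x, y. Moves down with the dome.
- dome4 (a joint): How far dome 4 is pressed into the plate, m: 0 free, 0.0055 fully down. It is sprung at 1.27 N per mm (about 7 N fully down) and counts as touched from 0.001 (about 1.3 N); it comes back up by itself. A fingertip may slide on and off the domes from the side.
- dome5_top (a point): Top point of dome 5 of 5, counted from the left (shortest dash) to the right (longest dash): a shallow dome 30 mm across, standing 6 mm above the plate's top, at (-35, -100) mm in the lamp's x, y. Moves down with the dome.
- dome5 (a joint): How far dome 5 is pressed into the plate, m: 0 free, 0.0055 fully down. It is sprung at 1.27 N per mm (about 7 N fully down) and counts as touched from 0.001 (about 1.3 N); it comes back up by itself. A fingertip may slide on and off the domes from the side.
- lever_head (a point): Centre of the lamp's round chrome head (56 mm across, 24 mm thick) at the end of the lever arm, which pivots level on top of the post, 140 mm from the post's axis and about 130 mm above the sideboard, somewhere behind or beside the post.
- hedgehog: Terracotta hedgehog figurine, 60 mm long, 48 mm wide, 40 mm tall, standing loose on the lamp's plate behind the left end of the row. Origin at the centre of its underside.
- pencil_cup: Red plastic pencil cup, 80 mm across, 100 mm tall, with pencils up to 170 mm. Origin at the centre of its underside.
- ashtray: Square glass ashtray, 120 mm by 120 mm by 34 mm, with a key in it. Origin at the centre of its underside.
- bamboo_box: Bamboo box with a sliding lid, 100 mm by 160 mm by 65 mm. Origin at the centre of its underside.
- remote: Black remote control lying flat, 45 mm by 140 mm by 16 mm. Origin at the centre of its underside.
- mug: Blue ceramic mug, 80 mm across, 90 mm tall. Origin at the centre of its underside.
There are look-alikes about, which are no part of the job. Of the things shaped like the hedgehog, the terracotta one is meant.

How it is judged:
On the way, in this order (a step that is already met when the one before it is completed fails the run):
1. a fingertip presses the first (shortest dash) dome at least 1 mm (value of joint dome1 above 0.001 m and contact force between the fingers and lamp above 0.5 N), for 0.08 s.
2. a fingertip presses the second dome at least 1 mm (value of joint dome2 above 0.001 m and contact force between the fingers and lamp above 0.5 N), for 0.08 s.
3. a fingertip presses the third (middle) dome at least 1 mm (value of joint dome3 above 0.001 m and contact force between the fingers and lamp above 0.5 N), for 0.08 s.
4. a fingertip presses the fourth dome at least 1 mm (value of joint dome4 above 0.001 m and contact force between the fingers and lamp above 0.5 N), for 0.08 s.
5. a fingertip presses the fifth (longest dash) dome at least 1 mm (value of joint dome5 above 0.001 m and contact force between the fingers and lamp above 0.5 N), for 0.08 s.
At the end, for the whole second after the job is handed in: Fingertips hold the fifth dome (longest dash) pressed at least 1 mm, with 0.5 to 15 N on the lamp; the other domes are up within 1 mm; lamp moved under 20 mm, its head under 30 mm; hedgehog upright, it and the other things moved under 20 mm (all of step 5 and contact force between the fingers and lamp below 15 N and value of joint each of dome1, dome2, dome3, dome4 below 0.001 m and distance of each of lamp, hedgehog, pencil_cup, ashtray, bamboo_box, remote, mug from where it was at the start of the episode below 0.02 m and distance of lever_head from where it was at the start of the episode below 0.03 m and angle between hedgehog's own z axis and vertical below 0.2 rad); the arm keeps its last pose, push and grip.
It fails at once if the lamp is pressed or bumped with more than 15 N (contact force between any of the fingers, the arm and lamp above 15 N).
It fails at once if the lamp is shoved or lifted (moved over 20 mm) (distance of lamp from where it was at the start of the episode above 0.02 m).
It fails at once if the lamp's head or lever arm is swung (over 30 mm) (distance of lever_head from where it was at the start of the episode above 0.03 m).
It fails at once if one of the other things is moved or lifted (over 20 mm) (distance of any of hedgehog, pencil_cup, ashtray, bamboo_box, remote, mug from where it was at the start of the episode above 0.02 m).
It fails at once if the hedgehog is tipped (angle between hedgehog's own z axis and vertical above 0.35 rad).
It also fails if it takes over 38 s, if anything falls off the work surface, if the arm or the gripper's body presses on something with over 40 N, if the wrist force passes 120 N, or if a joint passes its speed limit or range.

## Working session

There is one attempt and no reset: what is moved stays moved. The work goes in short steps, Python scripts to look and compute and a shell command to move; the robot and the scene stay as the last step left them, time stands still between calls to the robot, and variables do not carry over. Pictures are saved under pics/ and viewed, and the job is handed in when it is done.

```bash
ls; mkdir -p pics
python3 - <<'E'
from cell import *
import cv2
s=read_state();print(s)
print(tcp_to_grasp if not callable(tcp_to_grasp) else tcp_to_grasp())
for n in ["scene","top"]:
    im=get_image(n);cv2.imwrite(f"pics/{n}0.png",im[:,:,::-1])
    print(n,calibration(n))
    for t in ["lamp","dome1_top","lever_head","hedgehog"]:
        print(t,[(round(d["conf"],2),[round(float(v),3) for v in d["position"]]) for d in recognise(n,t)])
print(calibration("wrist"))
E
```

```text
pics
{'clock': 0.0, 'joint_pos': array([-1.33010577e+00,  8.79637378e-02,  1.37229600e+00, -8.82604706e-07,
        1.68360086e+00, -1.03106641e-01]), 'dq': array([ 1.78517300e-03, -4.47669364e-05,  3.14187304e-04, -1.93640010e-03,
       -8.79524279e-04,  8.19009700e-04]), 'joint_efforts': array([-5.69245276e-04, -3.51872671e+01, -3.13272500e+01, -1.91818544e-04,
        1.07044229e-02, -1.54621830e-05]), 'position': array([ 0.18534887, -0.51770079,  0.40351273]), 'orientation': array([-3.09306202e+00, -5.36992545e-01,  2.46073797e-04]), 'force': array([ 0.30972125, -0.39953287, -0.85456456]), 'moment': array([ 0.02165392, -0.00259809,  0.00767684]), 'finger_gap': 0.08546032210223944}
0.1547
scene {'camera_matrix': array([[408.01006794,   0.        , 314.39216017],
       [  0.        , 408.01006794, 197.91748867],
       [  0.        ,   0.        ,   1.        ]]), 'position': array([ 1.46823381, -0.20518466,  0.86115488]), 'orientation': array([-1.876535  , -1.3985164 ,  0.67256546])}
lamp [(0.61, [0.625, -0.039, 0.019])]
dome1_top [(0.63, [0.615, 0.082, 0.026]), (0.19, [0.499, -
[... 601 characters left out ...]
r_head [(0.9, [0.794, -0.033, 0.139]), (0.15, [0.534, -0.044, 0.025])]
hedgehog [(0.74, [0.613, 0.219, 0.026]), (0.6, [0.682, 0.033, 0.047]), (0.45, [0.732, 0.22, 0.025])]
{'camera_matrix': array([[349.44844403,   0.        , 312.5236062 ],
       [  0.        , 349.44844403, 192.68650599],
       [  0.        ,   0.        ,   1.        ]]), 'T_tool_cam': array([[ 7.87908643e-04, -9.60058667e-01, -2.79797670e-01,
         7.05438016e-02],
       [ 9.99999646e-01,  8.39305595e-04, -6.38827579e-05,
         4.57881911e-04],
       [ 2.96166945e-04, -2.79797520e-01,  9.60058988e-01,
         3.05511925e-02],
       [ 0.00000000e+00,  0.00000000e+00,  0.00000000e+00,
         1.00000000e+00]])}
```

View pics/scene0.png

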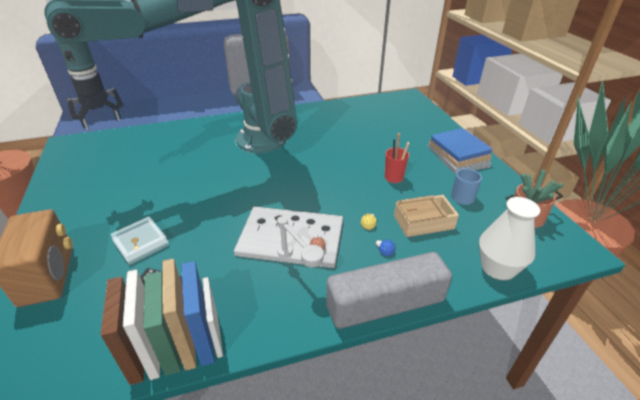

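View pics/top0.png

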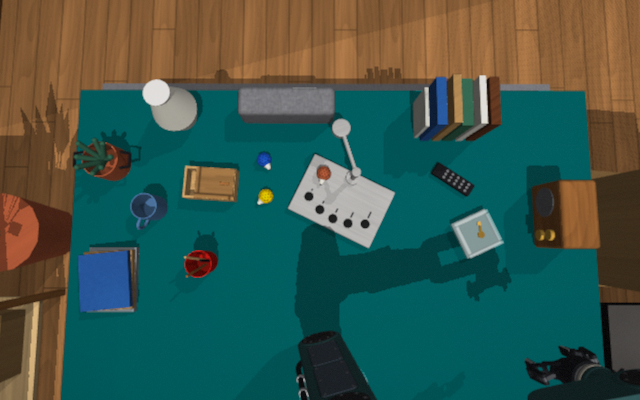

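Run:
```python
import cv2
a=cv2.imread("pics/top0.png")
cv2.imwrite("pics/top0crop.png",cv2.resize(a[110:330,240:400],None,fx=2.7,fy=2.7,interpolation=cv2.INTER_CUBIC)[:600])
a=cv2.imread("pics/scene0.png")
cv2.imwrite("pics/scene0crop.png",cv2.resize(a[130:310,270:500],None,fx=3.3,fy=3.3,interpolation=cv2.INTER_CUBIC))
```

```text
(no output)
```

View pics/top0crop.png

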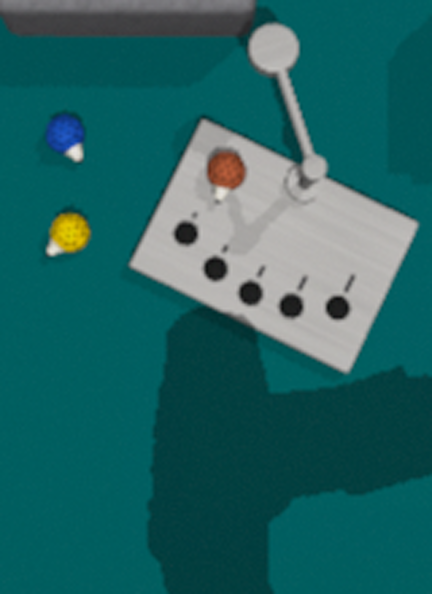

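```bash
cat > h.py <<'E'
import numpy as np,cv2
from scipy.spatial.transform import Rotation as R
from scipy.optimize import least_squares
D=np.array([[-35,100],[-57.5,50],[-65,0],[-57.5,-50],[-35,-100]])/1e3
def T(p,o):
    M=np.eye(4);M[:3,:3]=R.from_rotvec(o).as_matrix();M[:3,3]=p;return M
def camT(cal,s=None):
    return T(cal["position"],cal["orientation"]) if "position" in cal else T(s["position"],s["orientation"])@cal["T_tool_cam"]
def ray(uv,cal,z,M):
    d=M[:3,:3]@np.linalg.solve(cal["camera_matrix"],[uv[0],uv[1],1]);c=M[:3,3]
    return c+d*(z-c[2])/d[2]
def proj(P,cal,M):
    q=M[:3,:3].T@(np.asarray(P)-M[:3,3]);q=cal["camera_matrix"]@q;return q[:2]/q[2]
def blobs(im,seeds,r=9,thr=70):
    g=im.max(axis=2).astype(float);out=[]
    for u,v in seeds:
        for _ in range(4):
            ys,xs=np.mgrid[int(round(v))-r:int(round(v))+r+1,int(round(u))-r:int(round(u))+r+1]
            w=np.clip(thr-g[ys,xs],0,40);u=(w*xs).sum()/w.sum();v=(w*ys).sum()/w.sum()
        out.append((u,v))
    return np.array(out)
def fit(P):
    # rigid 2D
    a=D-D.mean(0);b=P[:,:2]-P[:,:2].mean(0)
    th=np.arctan2((a[:,0]*b[:,1]-a[:,1]*b[:,0]).sum(),(a*b).sum())
    c,s=np.cos(th),np.sin(th);Rm=np.array([[c,-s],[s,c]])
    t=P[:,:2].mean(0)-Rm@D.mean(0)
    return t,th,D@Rm.T+t,Rm
E
python3 - <<'E'
from h import *;from cell import calibration
np.set_printoptions(precision=4,suppress=True)
for n,seeds in [("top",[(308,196),(320,209),(333,218),(347,223),(365,224)]),("scene",[(261,221),(279,216),(294,218),(310,222),(326,228)])]:
    im=cv2.imread(f"pics/{n}0.png");cal=calibration(n);M=camT(cal)
    b=blobs(im,seeds,6 if n=="top" else 5);print(n,b.tolist())
    P=np.array([ray(x,cal,.025,M) for x in b]);t,th,Q,_=fit(P);print(P,t,th,np.linalg.norm(P[:,:2]-Q,axis=1))
E
```

```text
top [[308.38766006984866, 196.0221187427241], [319.2259194395797, 209.04845300642148], [332.2239067055394, 218.07580174927114], [347.3728045325779, 222.93371104815864], [364.5687432867884, 223.5279269602578]]
[[ 0.6101  0.0809  0.025 ]
 [ 0.5683  0.0463  0.025 ]
 [ 0.5395  0.0049  0.025 ]
 [ 0.5241 -0.0432  0.025 ]
 [ 0.5222 -0.0979  0.025 ]] [ 0.5977 -0.0239] -0.4573699864400841 [0.0006 0.0002 0.0002 0.0002 0.0003]h.py:19: RuntimeWarning: invalid value encountered in scalar divide
  w=np.clip(thr-g[ys,xs],0,40);u=(w*xs).sum()/w.sum();v=(w*ys).sum()/w.sum()
Traceback (most recent call last):
  File "h.py", line 18, in blobs
    ys,xs=np.mgrid[int(round(v))-r:int(round(v))+r+1,int(round(u))-r:int(round(u))+r+1]
                       ~~~~~^^^
ValueError: cannot convert float NaN to integer
```

View pics/scene0crop.png

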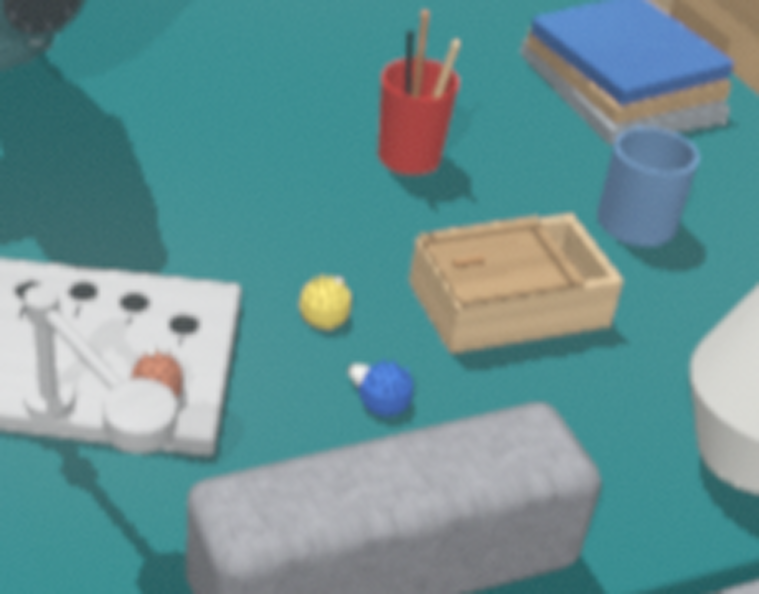

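```bash
cat >> h.py <<'E'
def go(s,goal):
    Rt=R.from_rotvec(s["orientation"]).as_matrix()
    return Rt.T@(np.asarray(goal)-s["position"])
E
python3 - <<'E'
from h import *;from cell import *
np.set_printoptions(precision=4,suppress=True)
s=read_state();print(R.from_rotvec(s["orientation"]).as_matrix());print(go(s,[.50,-.03,.405]))
cal=calibration("scene");M=camT(cal)
t=np.array([.5977,-.0239]);c,sn=np.cos(-.4574),np.sin(-.4574);Q=D@np.array([[c,-sn],[sn,c]]).T+t
im=cv2.imread("pics/scene0.png")
g=cv2.resize(im[190:280,220:360],None,fx=5,fy=5,interpolation=cv2.INTER_CUBIC)
for q in Q:
    u=proj([*q,.025],cal,M);print(u);cv2.circle(g,(int((u[0]-220+.5)*5),int((u[1]-190+.5)*5)),4,(0,0,255),1)
cv2.imwrite("pics/sc2.png",g)
E
```

```text
[[ 0.9415  0.337  -0.    ]
 [ 0.337  -0.9415 -0.0001]
 [-0.0001  0.0001 -1.    ]]
[ 0.4606 -0.3532 -0.0003]
[324.938  226.3878]
[309.9042 219.6292]
[294.4489 216.2518]
[278.1621 216.0642]
[260.5967 219.0551]
```

View pics/sc2.png

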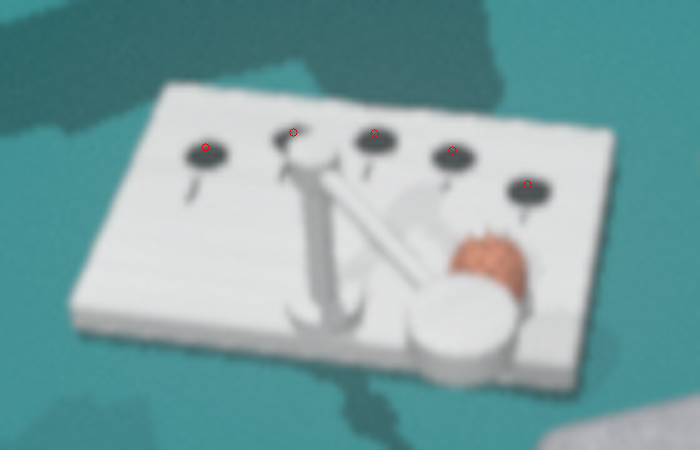

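```bash
python3 -m pendant '[[0,0.03,-0.023,0,0],[0,0.033,-0.025,0,0],[0,0.033,-0.025,0,0],[0,0.033,-0.025,0,0],[0,0.033,-0.025,0,0],[0,0.033,-0.025,0,0],[0,0.033,-0.025,0,0],[0,0.033,-0.025,0,0],[0,0.033,-0.025,0,0],[0,0.033,-0.025,0,0]]'; python3 -c "
from h import *;from cell import *
print(go(read_state(),[.5,-.03,.405]))"
```

```text
clock: 1.33
position: [0.41, -0.1749, 0.4032]
orientation: [3.096, 0.509, 0.002]
force: [0.8, 0.1, 0.7]
finger_gap: -0.0003
[ 0.13160482 -0.10846137 -0.00214626]
```

```bash
python3 -m pendant '[[0,0.033,-0.027,0,0],[0,0.033,-0.027,0,0],[0,0.033,-0.027,0,0],[0,0.033,-0.027,0,0],[0,0,0,0,0],[0,0,0,0,0]]'
python3 - <<'E'
from h import *;from cell import *
np.set_printoptions(precision=4,suppress=True)
s=read_state();im=get_image("wrist")[:,:,::-1];cv2.imwrite("pics/w1.png",im)
cal=calibration("wrist");M=camT(cal,s)
t=np.array([.5977,-.0239]);c,sn=np.cos(-.4574),np.sin(-.4574);Q=D@np.array([[c,-sn],[sn,c]]).T+t
print([proj([*q,.025],cal,M).round(1).tolist() for q in Q],s["position"],s["force"])
E
```

```text
clock: 1.83
position: [0.4991, -0.0252, 0.4041]
orientation: [3.093, 0.528, 0.011]
force: [0.0, -0.3, 0.4]
finger_gap: 0.0001
[[239.9, 13.3], [263.0, 73.3], [294.9, 117.6], [335.5, 148.6], [385.3, 168.1]] [ 0.4991 -0.0252  0.4041] [ 0.0406 -0.3179  0.3797]
```

View pics/w1.png

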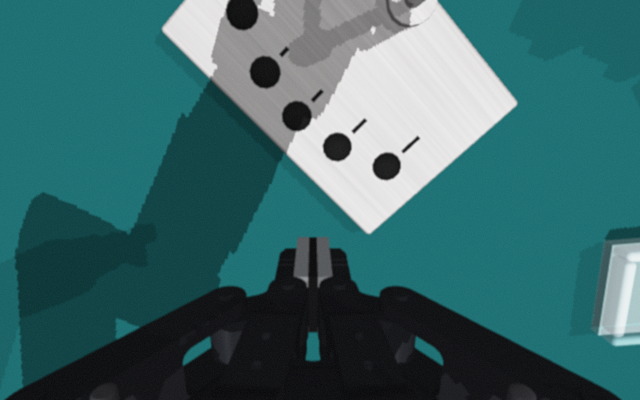

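Run:
```python
from h import *;from cell import calibration,read_state
np.set_printoptions(precision=4,suppress=True)
s=read_state();im=cv2.imread("pics/w1.png");cal=calibration("wrist");M=camT(cal,s)
b=blobs(im,[(242,14),(265,72),(296,116),(337,147),(387,166)],13,75);print(b)
for z in (.02,.025,.03):
    P=np.array([ray(x,cal,z,M) for x in b]);t,th,Q,_=fit(P);
    print(z,t,th,np.linalg.norm(P[:,:2]-Q,axis=1),"scale",np.linalg.norm(P[0]-P[4]))
    if z==.025:print(Q)
Tt=T(s["position"],s["orientation"]);print(proj((Tt@[0,0,.173,1])[:3],cal,M))
# joint fit all cams
cs=[(b,cal,M)]
for n,p in [("top",[[308.39,196.02],[319.23,209.05],[332.22,218.08],[347.37,222.93],[364.57,223.53]])]:
    c=calibration(n);cs.append((np.array(p),c,camT(c)))
c=calibration("scene");cs.append((np.array([[325.7,227.6],[310.6,221.3],[295.2,218.0],[np.nan]*2,[261.2,220.7]]),c,camT(c)))
def f(x):
    co,si=np.cos(x[2]),np.sin(x[2]);Q=D@np.array([[co,-si],[si,co]]).T+x[:2];r=[]
    for bb,c,m in cs:
        for q,u in zip(Q,bb):
            if np.isfinite(u[0]): r+=list((proj([*q,x[3]],c,m)-u)/c["camera_matrix"][0,0]*1000*np.linalg.norm(m[:3,3]-[*q,x[3]]))
    return np.array(r)
o=least_squares(f,[.6,-.02,-.457,.025]);print(o.x,f(o.x).round(1))
```

```text
[[241.9222  12.7652]
 [264.8383  71.9249]
 [296.1173 115.7188]
 [336.7807 146.5322]
 [386.2822 165.8977]]
0.02 [ 0.5995 -0.0245] -0.4557207325046825 [0.0003 0.0002 0.0003 0.0002 0.0006] scale 0.20080372218685485
0.025 [ 0.5997 -0.0245] -0.4557207325046821 [0.0012 0.0005 0.0003 0.0005 0.0009] scale 0.19796672839445026
[[ 0.6123  0.0807]
 [ 0.57    0.0457]
 [ 0.5413  0.0041]
 [ 0.526  -0.0441]
 [ 0.5242 -0.0989]]
0.03 [ 0.5998 -0.0245] -0.4557207325046821 [0.0026 0.0013 0.0004 0.0012 0.0023] scale 0.19512973460204575
[311.4639 254.9249]
[ 0.599  -0.0237 -0.4556  0.0196] [-0.7  0.6 -0.8  0.5 -0.6  0.3 -1.1  0.  -1.5 -0.2 -0.5 -0.9 -0.3 -0.7
 -0.2 -0.9 -0.4 -1.1 -0.5 -1.2 -1.8  1.  -1.6 -0.4 -1.8 -0.6 -1.1 -0.1]
```

```bash
cat > st.py <<'E'
from h import *;from cell import *
import sys
np.set_printoptions(precision=4,suppress=True)
s=read_state();t=np.array([.599,-.024]);c,sn=np.cos(-.456),np.sin(-.456);Q=D@np.array([[c,-sn],[sn,c]]).T+t
k=int(sys.argv[1])-1;z=float(sys.argv[2])
print("t",round(s["clock"],2),"pos",s["position"],"F",s["force"],"shift",go(s,[*Q[k],z]), "gap",s["finger_gap"], "tilt",R.from_rotvec(s["orientation"]).as_matrix()[:,2])
E
python3 st.py 1 .235
```

```text
t 1.88 pos [ 0.499  -0.0255  0.4039] F [-0.0143  0.8828  0.4498] shift [ 0.1404 -0.0641  0.1697] gap -0.00014629217182830903 tilt [ 0.0081 -0.0015 -1.    ]
```

```bash
python3 -m pendant '[[0,0.023,-0.011,0.02,0],[0,0.023,-0.011,0.027,0],[0,0.023,-0.011,0.027,0],[0,0.023,-0.011,0.027,0],[0,0.023,-0.011,0.027,0],[0,0.023,-0.011,0.027,0],[0,0,0,0,0],[0,0,0,0,0]]'; python3 st.py 1 .212
```

```text
clock: 2.55
position: [0.6136, 0.072, 0.2482]
orientation: [3.09, 0.496, 0.024]
force: [0.1, -0.1, 0.9]
finger_gap: -0.0002
t 2.55 pos [0.6136 0.072  0.2482] F [ 0.0788 -0.0974  0.8649] shift [ 0.0006 -0.0098  0.036 ] gap -0.00018603105318911242 tilt [ 0.0168 -0.009  -0.9998]
```

```bash
sed -i 's/go(s,\[\*Q\[k\],z\])/go(s,np.array([*Q[k],z-.173])-.173*R.from_rotvec(s["orientation"]).as_matrix()[:,2])/' st.py; python3 st.py 1 .212; python3 -m pendant '[[0,-0.003,-0.006,0.012,0],[0,0,-0.005,0.012,0],[0,0,0,0.006,0],[0,0,0,0,0],[0,0,0,0,0]]'; python3 st.py 1 .201
```

```text
t 2.55 pos [0.6136 0.072  0.2482] F [ 0.0788 -0.0974  0.8649] shift [-0.0017 -0.0122  0.036 ] gap -0.00018603105318911242 tilt [ 0.0168 -0.009  -0.9998]
clock: 2.97
position: [0.6058, 0.0765, 0.2193]
orientation: [3.09, 0.485, 0.03]
force: [-0.3, 0.7, 1.1]
finger_gap: 0.0003
t 2.97 pos [0.6058 0.0765 0.2193] F [-0.3462  0.676   1.0813] shift [ 0.0038 -0.0058  0.0183] gap 0.00030906575411196436 tilt [ 0.0209 -0.0102 -0.9997]
```

```bash
python3 -m pendant '[[0,0.004,-0.006,0.006,0],[0,0,0,0.005,0],[0,0,0,0,0],[0,0,0,0,0]]'; python3 st.py 1 .201
```

```text
clock: 3.3
position: [0.6086, 0.0834, 0.2107]
orientation: [3.09, 0.483, 0.039]
force: [-0.2, 0.3, 0.8]
finger_gap: -0.0003
t 3.3 pos [0.6086 0.0834 0.2107] F [-0.2034  0.2989  0.7971] shift [-0.0019 -0.0002  0.0098] gap -0.000300956018417979 tilt [ 0.0271 -0.0101 -0.9996]
```

```bash
python3 -m pendant '[[0,-0.002,0,0.006,0],[0,0,0,0.003,0]]'; python3 st.py 1 .201;python3 -m pendant '[[0,0,0,0.002,0]]'; python3 st.py 1 .199
```

```text
clock: 3.47
position: [0.6073, 0.0829, 0.2024]
orientation: [3.089, 0.484, 0.044]
force: [-0.3, -0.4, 0.8]
finger_gap: 0.0001
t 3.47 pos [0.6073 0.0829 0.2024] F [-0.3293 -0.4266  0.808 ] shift [-0.0009 -0.0003  0.0015] gap 9.644441806285089e-05 tilt [ 0.0298 -0.01   -0.9995]
clock: 3.55
position: [0.6074, 0.0829, 0.2001]
orientation: [3.089, 0.484, 0.044]
force: [1.2, 0.0, -0.3]
finger_gap: 0.0004
t 3.55 pos [0.6074 0.0829 0.2001] F [ 1.1803  0.0374 -0.2874] shift [-0.001  -0.0004  0.0012] gap 0.00037374788267989685 tilt [ 0.03   -0.01   -0.9995]
```

```bash
python3 -m pendant '[[0,0,0,0.001,0]]'; python3 st.py 1 .199
```

```text
clock: 3.63
position: [0.6075, 0.0829, 0.1989]
orientation: [3.089, 0.484, 0.044]
force: [-1.4, -0.3, 2.7]
finger_gap: 0.0
t 3.63 pos [0.6075 0.0829 0.1989] F [-1.3593 -0.2711  2.7495] shift [-0.001  -0.0004 -0.    ] gap 5.726497732176796e-06 tilt [ 0.03   -0.01   -0.9995]
```

```bash
python3 -m pendant '[[0,0,0,0.001,0]]'; python3 st.py 1 .199
```

```text
clock: 3.72
position: [0.6076, 0.0828, 0.1982]
orientation: [3.089, 0.484, 0.044]
force: [-1.1, -0.7, 3.1]
finger_gap: -0.0001
t 3.72 pos [0.6076 0.0828 0.1982] F [-1.1241 -0.6796  3.1103] shift [-0.001  -0.0004 -0.0007] gap -7.291437531890459e-05 tilt [ 0.03   -0.0099 -0.9995]
```

```bash
python3 -m pendant '[[0,0,0,0.001,0]]'; python3 st.py 1 .199
```

```text
clock: 3.8
position: [0.6076, 0.0829, 0.1976]
orientation: [3.089, 0.484, 0.044]
force: [-1.5, 0.7, 4.7]
finger_gap: -0.0001
t 3.8 pos [0.6076 0.0829 0.1976] F [-1.4703  0.6869  4.6859] shift [-0.001  -0.0004 -0.0013] gap -0.00011831496736966447 tilt [ 0.0299 -0.0099 -0.9995]
```

```bash
python3 -m pendant '[[0,0,0,0.0005,0]]'; python3 st.py 1 .199
python3 - <<'E'
from cell import *;import cv2
cv2.imwrite("pics/w2.png",get_image("wrist")[:,:,::-1])
cv2.imwrite("pics/s2.png",cv2.resize(get_image("scene")[150:290,200:380,::-1],None,fx=4,fy=4,interpolation=cv2.INTER_CUBIC))
E
python3 st.py 1 .199
```

```text
clock: 3.88
position: [0.6076, 0.0829, 0.1976]
orientation: [3.089, 0.484, 0.044]
force: [-2.5, -0.0, 4.1]
finger_gap: -0.0
t 3.88 pos [0.6076 0.0829 0.1976] F [-2.4796 -0.0138  4.0824] shift [-0.001  -0.0004 -0.0013] gap -4.465193332148373e-05 tilt [ 0.0299 -0.0099 -0.9995]
t 3.98 pos [0.6076 0.0829 0.1977] F [-2.5963 -0.2756  4.5313] shift [-0.0011 -0.0004 -0.0013] gap -0.00034914968359817583 tilt [ 0.03   -0.0099 -0.9995]
```

View pics/w2.png

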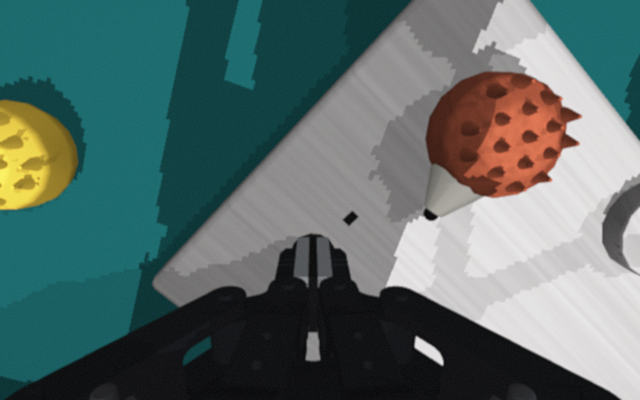

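View pics/s2.png

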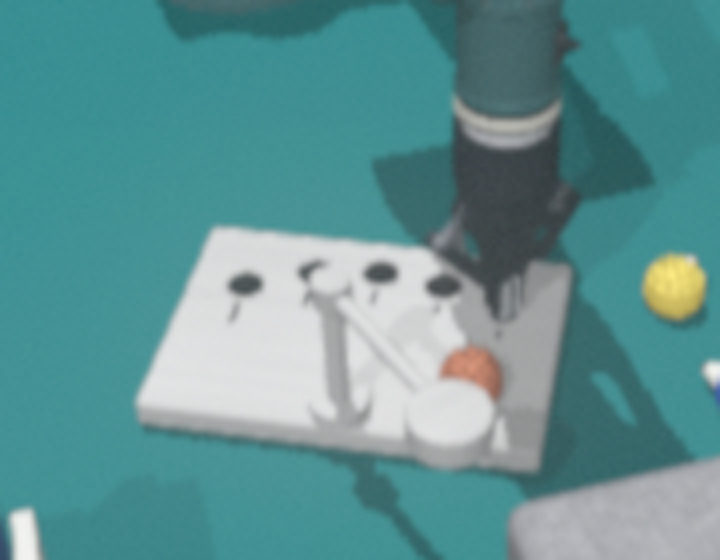

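Wrist view: the fingertips at (313,245) cover dome 1, with its short dash just behind at (350,217); the terracotta hedgehog at (500,130) is well clear. The net force of about 3.5 N matches roughly 2.5 mm of press. Now to dome 2.

```bash
python3 -m pendant '[[0,0,0,-0.007,0],[0,0,0,-0.006,0]]'; python3 st.py 2 .208
```

```text
clock: 4.15
position: [0.6069, 0.0829, 0.2097]
orientation: [3.089, 0.484, 0.042]
force: [0.4, -0.2, 0.7]
finger_gap: 0.0003
t 4.15 pos [0.6069 0.0829 0.2097] F [ 0.4314 -0.1911  0.6824] shift [-0.0512  0.0203  0.0009] gap 0.00028622499267144143 tilt [ 0.0285 -0.0101 -0.9995]
```

```bash
python3 -m pendant '[[0,-0.017,0.006,0,0],[0,-0.017,0.007,0,0],[0,-0.017,0.007,0,0],[0,0,0,0,0]]'; python3 st.py 2 .204
```

```text
clock: 4.48
position: [0.5645, 0.0479, 0.211]
orientation: [3.088, 0.487, 0.05]
force: [0.6, -0.1, -0.4]
finger_gap: 0.0002
t 4.48 pos [0.5645 0.0479 0.211 ] F [ 0.5993 -0.1121 -0.3735] shift [-0.0011 -0.0005  0.007 ] gap 0.00018930481723018332 tilt [ 0.0338 -0.0101 -0.9994]
```

Dome 2 lies within about 1 mm of the tip.

```bash
python3 -m pendant '[[0,-0.001,0,0.006,0],[0,0,0,0.003,0],[0,0,0,0.002,0]]'; python3 st.py 2 .198
```

```text
clock: 4.73
position: [0.5649, 0.0475, 0.2006]
orientation: [3.088, 0.485, 0.056]
force: [-0.5, -1.2, 0.2]
finger_gap: -0.0001
t 4.73 pos [0.5649 0.0475 0.2006] F [-0.5432 -1.2245  0.1565] shift [-0.0019 -0.001   0.0026] gap -0.00012215921155465332 tilt [ 0.038  -0.0094 -0.9992]
```

```bash
python3 -m pendant '[[0,0,0,0.001,0]]'; python3 st.py 2 .198
```

```text
clock: 4.82
position: [0.5652, 0.0478, 0.1991]
orientation: [3.088, 0.486, 0.055]
force: [-1.6, -0.8, 2.3]
finger_gap: 0.0002
t 4.82 pos [0.5652 0.0478 0.1991] F [-1.6027 -0.8484  2.308 ] shift [-0.0022 -0.0009  0.0011] gap 0.0001748171257011214 tilt [ 0.0375 -0.0097 -0.9993]
```

```bash
python3 -m pendant '[[0,0,0,0.001,0]]'; python3 st.py 2 .198
```

```text
clock: 4.9
position: [0.5655, 0.0479, 0.198]
orientation: [3.087, 0.486, 0.054]
force: [-3.4, -0.9, 3.7]
finger_gap: -0.0001
t 4.9 pos [0.5655 0.0479 0.198 ] F [-3.447  -0.906   3.6951] shift [-0.0024 -0.0008  0.0001] gap -8.538773034056464e-05 tilt [ 0.0367 -0.0102 -0.9993]
```

```bash
python3 -m pendant '[[0,-0.001,0,0.001,0]]'; python3 st.py 2 .198
```

```text
clock: 4.98
position: [0.5653, 0.0479, 0.1974]
orientation: [3.087, 0.487, 0.056]
force: [-0.0, -0.4, 4.7]
finger_gap: -0.0002
t 4.98 pos [0.5653 0.0479 0.1974] F [-0.0235 -0.4117  4.6688] shift [-0.0022 -0.0008 -0.0006] gap -0.00018004811359296474 tilt [ 0.0378 -0.0102 -0.9992]
```

```bash
python3 -m pendant '[[0,0,0,0.0005,0]]'; python3 st.py 2 .198
```

```text
clock: 5.07
position: [0.5655, 0.048, 0.1973]
orientation: [3.087, 0.487, 0.056]
force: [-3.3, -1.4, 4.6]
finger_gap: 0.0002
t 5.07 pos [0.5655 0.048  0.1973] F [-3.3204 -1.3535  4.5875] shift [-0.0024 -0.0008 -0.0007] gap 0.00018346750083106584 tilt [ 0.0378 -0.0105 -0.9992]
```

```bash
python3 -m pendant '[[0,0,0,-0.007,0],[0,0,0,-0.006,0]]'; python3 st.py 3 .209
```

```text
clock: 5.23
position: [0.565, 0.0485, 0.2096]
orientation: [3.087, 0.488, 0.054]
force: [0.2, -0.3, -0.4]
finger_gap: -0.0001
t 5.23 pos [0.565  0.0485 0.2096] F [ 0.1602 -0.3168 -0.4172] shift [-0.0422  0.0307  0.    ] gap -7.958189346960692e-05 tilt [ 0.0364 -0.0099 -0.9993]
```

```bash
python3 -m pendant '[[0,-0.014,0.01,0,0],[0,-0.014,0.01,0,0],[0,-0.015,0.01,0,0],[0,0,0,0,0]]'; python3 st.py 3 .204
```

```text
clock: 5.57
position: [0.5338, 0.0071, 0.2117]
orientation: [3.087, 0.493, 0.063]
force: [-0.0, -0.3, -1.0]
finger_gap: -0.0002
t 5.57 pos [0.5338 0.0071 0.2117] F [-0.0398 -0.3395 -0.9866] shift [-0.0011  0.0007  0.0079] gap -0.00016619851156132544 tilt [ 0.0423 -0.0081 -0.9991]
```

```bash
python3 -m pendant '[[0,-0.002,0.001,0.006,0],[0,0,0,0.004,0],[0,0,0,0.002,0]]'; python3 st.py 3 .198
```

```text
clock: 5.82
position: [0.5335, 0.0057, 0.2004]
orientation: [3.088, 0.491, 0.07]
force: [0.6, -0.3, 1.3]
finger_gap: 0.0004
t 5.82 pos [0.5335 0.0057 0.2004] F [ 0.6189 -0.2653  1.3252] shift [-0.0009 -0.0005  0.0025] gap 0.0003858695236756283 tilt [ 0.0465 -0.0069 -0.9989]
```

```bash
python3 -m pendant '[[0,-0.001,0,0.001,0]]'; python3 st.py 3 .198
```

```text
clock: 5.9
position: [0.5331, 0.0057, 0.1991]
orientation: [3.088, 0.492, 0.071]
force: [1.1, -1.0, 2.4]
finger_gap: 0.0001
t 5.9 pos [0.5331 0.0057 0.1991] F [ 1.106  -1.0168  2.4446] shift [-0.0006 -0.0003  0.0012] gap 5.7486302845089573e-05 tilt [ 0.0473 -0.0067 -0.9989]
```

```bash
python3 -m pendant '[[0,-0.001,0,0.001,0]]'; python3 st.py 3 .198
```

```text
clock: 5.98
position: [0.5328, 0.0057, 0.1983]
orientation: [3.087, 0.493, 0.074]
force: [1.3, -0.8, 3.2]
finger_gap: 0.0003
t 5.98 pos [0.5328 0.0057 0.1983] F [ 1.3416 -0.7588  3.1519] shift [-0.0006 -0.0003  0.0004] gap 0.0002731346336781802 tilt [ 0.0489 -0.0069 -0.9988]
```

```bash
python3 -m pendant '[[0,0,0,0.001,0]]'; python3 st.py 3 .198
```

```text
clock: 6.07
position: [0.5331, 0.0059, 0.1976]
orientation: [3.087, 0.494, 0.074]
force: [-3.4, -0.8, 5.4]
finger_gap: 0.0002
t 6.07 pos [0.5331 0.0059 0.1976] F [-3.3818 -0.7921  5.4039] shift [-0.0008 -0.0002 -0.0002] gap 0.00015705362047247092 tilt [ 0.0488 -0.0074 -0.9988]
```

```bash
python3 -m pendant '[[0,0,0,0.0008,0]]'; python3 st.py 3 .198
```

```text
clock: 6.15
position: [0.5332, 0.006, 0.1971]
orientation: [3.086, 0.494, 0.073]
force: [-1.9, -1.2, 5.2]
finger_gap: -0.0003
t 6.15 pos [0.5332 0.006  0.1971] F [-1.8632 -1.201   5.1561] shift [-0.0008 -0.0002 -0.0007] gap -0.000254353927573504 tilt [ 0.0483 -0.0079 -0.9988]
```

```bash
python3 -m pendant '[[0,0,0,-0.007,0],[0,0,0,-0.006,0]]'; python3 st.py 4 .209
```

```text
clock: 6.32
position: [0.5322, 0.0065, 0.2092]
orientation: [3.087, 0.495, 0.069]
force: [-0.0, -0.1, 0.3]
finger_gap: -0.0
t 6.32 pos [0.5322 0.0065 0.2092] F [-0.034  -0.1416  0.3453] shift [-0.0293  0.0418  0.0001] gap -1.7913999703283435e-05 tilt [ 0.0456 -0.0069 -0.9989]
```

```bash
python3 -m pendant '[[0,-0.01,0.014,0,0],[0,-0.01,0.014,0,0],[0,-0.01,0.014,0,0],[0,0,0,0,0]]'; python3 st.py 4 .204
```

```text
clock: 6.65
position: [0.5171, -0.0425, 0.2115]
orientation: [3.087, 0.501, 0.074]
force: [-0.1, 0.8, -0.2]
finger_gap: 0.0002
t 6.65 pos [ 0.5171 -0.0425  0.2115] F [-0.1369  0.8407 -0.2025] shift [-0.0007 -0.      0.0077] gap 0.00024471265212934554 tilt [ 0.0491 -0.0051 -0.9988]
```

```bash
python3 -m pendant '[[0,-0.001,0,0.006,0],[0,0,0,0.004,0],[0,0,0,0.002,0]]'; python3 st.py 4 .198
```

```text
clock: 6.9
position: [0.5171, -0.0424, 0.1997]
orientation: [3.089, 0.499, 0.079]
force: [0.5, -0.7, 2.0]
finger_gap: -0.0002
t 6.9 pos [ 0.5171 -0.0424  0.1997] F [ 0.5446 -0.7343  2.0464] shift [-0.0009  0.0003  0.0019] gap -0.0002057468117490208 tilt [ 0.0516 -0.0038 -0.9987]
```

```bash
python3 -m pendant '[[0,-0.001,0,0.001,0]]'; python3 st.py 4 .198
```

```text
clock: 6.98
position: [0.5166, -0.0422, 0.1985]
orientation: [3.088, 0.5, 0.081]
force: [1.0, -1.1, 3.4]
finger_gap: 0.0003
t 6.98 pos [ 0.5166 -0.0422  0.1985] F [ 1.0119 -1.0502  3.4072] shift [-0.0006  0.0005  0.0007] gap 0.000277927595598808 tilt [ 0.0527 -0.0039 -0.9986]
```

```bash
python3 -m pendant '[[0,-0.001,0,0.001,0]]'; python3 st.py 4 .198
```

```text
clock: 7.07
position: [0.5163, -0.0422, 0.1979]
orientation: [3.087, 0.501, 0.083]
force: [1.4, -0.7, 3.8]
finger_gap: -0.0002
t 7.07 pos [ 0.5163 -0.0422  0.1979] F [ 1.4295 -0.6888  3.8476] shift [-0.0006  0.0005  0.0001] gap -0.00019270666416151464 tilt [ 0.0545 -0.0042 -0.9985]
```

```bash
python3 -m pendant '[[0,0,0,0.001,0]]'; python3 st.py 4 .198
```

```text
clock: 7.15
position: [0.5165, -0.042, 0.1973]
orientation: [3.086, 0.502, 0.083]
force: [-1.8, -1.6, 3.9]
finger_gap: -0.0001
t 7.15 pos [ 0.5165 -0.042   0.1973] F [-1.8364 -1.5668  3.8891] shift [-0.0008  0.0005 -0.0005] gap -0.00012609679872465677 tilt [ 0.0547 -0.0049 -0.9985]
```

```bash
python3 -m pendant '[[0,0,0,0.0008,0]]'; python3 st.py 4 .198
```

```text
clock: 7.23
position: [0.5166, -0.0419, 0.1969]
orientation: [3.086, 0.503, 0.082]
force: [-1.9, -2.3, 4.4]
finger_gap: 0.0004
t 7.23 pos [ 0.5166 -0.0419  0.1969] F [-1.9241 -2.3438  4.3665] shift [-0.0008  0.0005 -0.0009] gap 0.00043637346742122677 tilt [ 0.0543 -0.0055 -0.9985]
```

```bash
python3 -m pendant '[[0,0,0,-0.007,0],[0,0,0,-0.006,0]]'; python3 st.py 5 .209
```

```text
clock: 7.4
position: [0.5153, -0.0412, 0.209]
orientation: [3.088, 0.504, 0.078]
force: [0.5, -0.3, 0.7]
finger_gap: -0.0
t 7.4 pos [ 0.5153 -0.0412  0.209 ] F [ 0.5234 -0.2742  0.7219] shift [-0.0186  0.0533  0.0004] gap -6.866070506492381e-06 tilt [ 0.0511 -0.0041 -0.9987]
```

```bash
python3 -m pendant '[[0,-0.006,0.018,0,0],[0,-0.006,0.018,0,0],[0,-0.006,0.018,0,0],[0,0,0,0,0]]'; python3 st.py 5 .204
python3 - <<'E'
from cell import *;import cv2
cv2.imwrite("pics/w5.png",get_image("wrist")[:,:,::-1])
a=get_image("top")[:,:,::-1]; cv2.imwrite("pics/t5.png",cv2.resize(a[110:260,230:440],None,fx=3.5,fy=3.5,interpolation=cv2.INTER_CUBIC))
E
```

```text
clock: 7.73
position: [0.5155, -0.0977, 0.2113]
orientation: [3.089, 0.51, 0.081]
force: [0.0, -0.5, -0.1]
finger_gap: 0.0
t 7.73 pos [ 0.5155 -0.0977  0.2113] F [ 0.0178 -0.5136 -0.0613] shift [-0.0015 -0.0001  0.0074] gap 6.344267751336379e-07 tilt [ 0.0526 -0.0014 -0.9986]
```

View pics/w5.png

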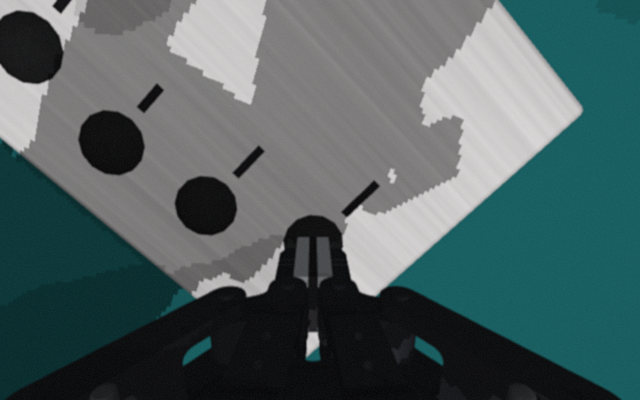

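View pics/t5.png

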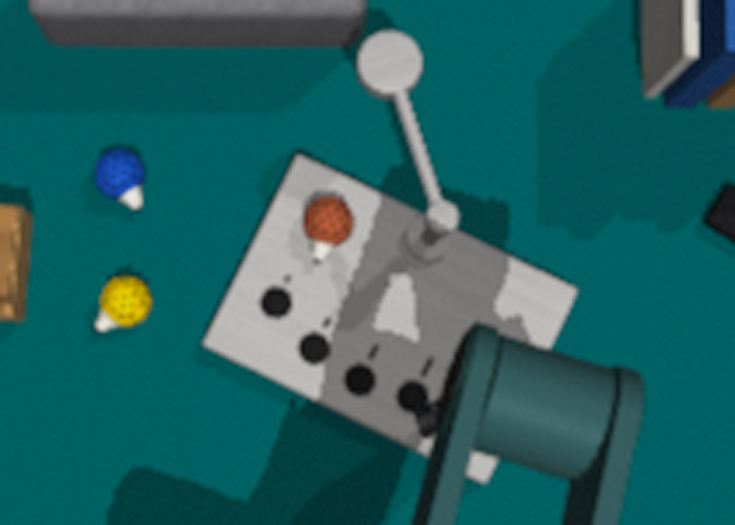

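Wrist view: the fingertips at (313,245) stand over dome 5, which has the longest dash at (360,198). Domes 4 and 3 are free to the left. Top view: lamp, head and hedgehog are where they were.

```bash
python3 -m pendant '[[0,-0.001,0,0.006,0],[0,0,0,0.004,0],[0,0,0,0.002,0]]'; python3 st.py 5 .198
```

```text
clock: 8.08
position: [0.515, -0.0943, 0.1986]
orientation: [3.091, 0.515, 0.082]
force: [-0.6, -2.3, 2.3]
finger_gap: 0.0002
t 8.08 pos [ 0.515  -0.0943  0.1986] F [-0.5584 -2.2613  2.3205] shift [-0.0021  0.004   0.0008] gap 0.0002039883068700964 tilt [ 0.053   0.0018 -0.9986]
```

```bash
python3 -m pendant '[[0,-0.001,0,0.001,0]]'; python3 st.py 5 .198
```

```text
clock: 8.17
position: [0.5146, -0.0942, 0.1976]
orientation: [3.09, 0.516, 0.085]
force: [2.0, 0.0, 4.2]
finger_gap: -0.0002
t 8.17 pos [ 0.5146 -0.0942  0.1976] F [1.994  0.0164 4.2361] shift [-0.002   0.004  -0.0002] gap -0.00019631079288703104 tilt [ 0.0548  0.0012 -0.9985]
```

```bash
python3 -m pendant '[[0,-0.001,0,0.001,0]]'; python3 st.py 5 .198
```

```text
clock: 8.25
position: [0.5143, -0.0942, 0.1972]
orientation: [3.089, 0.517, 0.088]
force: [1.0, -0.0, 3.9]
finger_gap: -0.0002
t 8.25 pos [ 0.5143 -0.0942  0.1972] F [ 0.978  -0.0296  3.9307] shift [-0.002   0.0039 -0.0006] gap -0.0001622706719110351 tilt [ 0.057   0.0009 -0.9984]
```

```bash
python3 -m pendant '[[0,0,0,0.001,0]]'; python3 st.py 5 .198
python3 - <<'E'
from cell import *;import cv2
for i in range(10):
    im=get_image("wrist");s=read_state();print(round(s["clock"],2),s["force"].round(2),s["position"].round(4))
cv2.imwrite("pics/w6.png",im[:,:,::-1])
cv2.imwrite("pics/s6.png",cv2.resize(get_image("scene")[150:290,200:380,::-1],None,fx=4,fy=4,interpolation=cv2.INTER_CUBIC))
E
```

```text
clock: 8.33
position: [0.5144, -0.094, 0.1968]
orientation: [3.088, 0.518, 0.088]
force: [-3.0, -1.6, 5.7]
finger_gap: 0.0002
t 8.33 pos [ 0.5144 -0.094   0.1968] F [-2.9644 -1.6187  5.7275] shift [-0.0021  0.004  -0.001 ] gap 0.00019526470386337007 tilt [ 0.0572  0.0003 -0.9984]
8.38 [-0.54 -0.2   5.37] [ 0.5144 -0.094   0.1967]
8.43 [-1.64 -1.1   5.03] [ 0.5144 -0.0941  0.1967]
8.48 [-0.88 -0.    4.51] [ 0.5144 -0.0941  0.1967]
8.53 [-1.14  0.11  4.65] [ 0.5144 -0.0941  0.1967]
8.58 [-0.82 -0.59  4.98] [ 0.5144 -0.0941  0.1967]
8.63 [-0.5  -0.51  5.26] [ 0.5144 -0.0941  0.1967]
8.68 [-1.49 -0.63  5.22] [ 0.5144 -0.0941  0.1967]
8.73 [-0.52  0.14  5.31] [ 0.5144 -0.0941  0.1967]
8.78 [-1.51 -0.9   4.44] [ 0.5144 -0.0941  0.1967]
8.83 [-0.83 -0.37  4.8 ] [ 0.5144 -0.0941  0.1967]
```

View pics/w6.png

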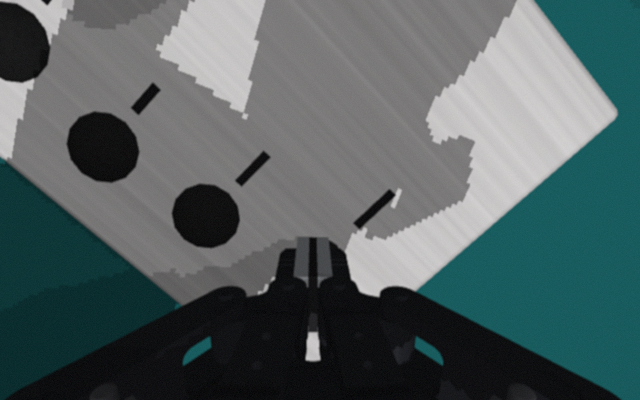

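View pics/s6.png

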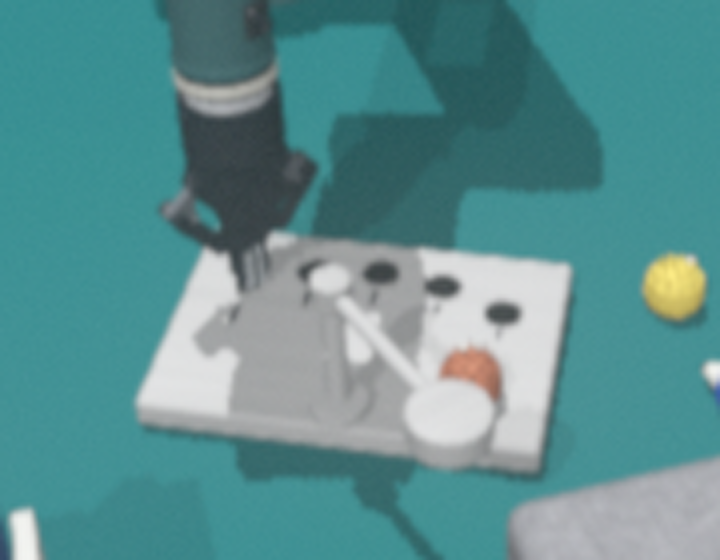

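The fingertips cover dome 5 and the load is steady at about 4.5 N net. Domes 1 to 4 are up and clear, and the lamp, head and hedgehog look unmoved.

```bash
python3 -c "
from cell import *
print(close_job());s=read_state();print(s['clock'],s['force'])"
```

```text
the job is handed in; nothing more can be done
None
the job is handed in; nothing more can be done
```

I pressed the five domes in order, from the shortest dash to the longest, with closed fingers pointing down. I handed the job in at about 8.9 s with dome 5 still held. No verdict was given.

- **Presses:** Each dome was pressed to about 3.5–4.5 N net (roughly 2.5–3.5 mm) for about 0.2–0.3 s. I lifted about 12 mm between domes instead of sliding across. The dome joints can't be read directly, so these depths are worked out from the wrist force and the tool height.
- **Final hold:** Over 0.5 s the force reading stayed at 4.4–5.4 N and the height did not change. In the last wrist and scene pictures the fingertips cover dome 5, and domes 1–4 are free.
- **Other things:** The lamp, its head and the hedgehog show no visible shift in those pictures. I did not re-measure the pencil cup, ashtray, bamboo box, remote and mug at the end, but the arm never came near them.

**Disagreements:**
- The joint camera fit put the dome height at about 20 mm, against 28 mm for the tops in the description. First contact, at about 27 mm, agreed with the description.
- The tool had tilted about 3° by the end, and the tip sits about 4 mm off the centre of dome 5, still well on it.

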